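# Close the lid vents of three tubs in order of size

### The arm

A 6-joint arm with a two-finger parallel gripper is mounted at the origin on a cart in front of the work surface, level with it; the furniture and walls round the work are solid. World frame = base frame: x ahead of the robot, y to its left, z up, the work surface at z = 0. Lengths are in m, angles in rad, forces in N, time in s.
With the tool pointing down it reaches from about 0.35 to 0.775 m from the base axis. Payload 5.5 kg.
Tool frame: the origin (TCP) lies on the centre line of the jaws, within the pads' length; the fingertips stand 11 mm ahead of it and the grasp point (between the pads) lies 8 mm behind it (env.tip_reach is the distance from the TCP to the fingertips, in m); z points along the fingers, x is the direction in which the jaws open and shut, and the axes are right-handed (so a half turn about z gives the same grasp; the last joint's range is limited). The gripper opens to 85 mm and grips with 20 to 120 N. Pads are 22 mm wide; open, the fingers measure 114 mm over their backs; the gripper's body (76 mm by 85 mm) begins 54 mm behind the grasp point. The pads swing forward as they close: fully open they stand 13 mm farther back than shut.
Start: joints at [-1.476, 0.313, 0.046, 1.304, 0, 1.431], TCP at [0.134, -0.559, 0.242] pointing down, gripper open.
Joint ranges: [-2.76, 2.76], [-0.86, 1.69], [-1.03, 1.26], [-2.2, 2.34], [-1.47, 1.5], [-3.14, 3.14]. Speed limits (rad/s): [2.57, 2.57, 3.14, 3.14, 3.14, 3.14].

### API

Orientations are given as a unit quaternion [w, x, y, z].
In Python, from workcell import env gives the robot as it stands.
- The arm moves only by the tool carry_out, never from a script. Its argument "moves" is one flat list of numbers, 7 for each row, row after row: the gripper command: -1 is shut, 1 is fully open, values between are in proportion, then the shift along the tool's x, y, z in m, then the turn, a rotation vector about the tool's x, y, z in degrees. A call has exactly 5 rows; each row shifts and turns the pose as measured when the row begins, along the tool's axes as they then stand; what a row does not reach is not made up. A row lasts 1/8 s, in which the tool goes at most 62.5 mm and 10.7 degrees, less where a joint would pass 70% of its speed; a pose out of reach is approached as far as the arm can. A call is refused whole if a number of a shift passes 0.0625 or a number of a turn 10.7, either way. A call with a gripper value outside its range is refused whole. The fingers move at their own pace and stop on an object; "squeeze" is the grip in N (left out, the last holds). Time passes only in rows, so rows that do not move let the fingers close, or fill a call up. It gives the time, the measured TCP pose, the force and the opening at its end, in the units of the state.
- env.get_state(): the state, without advancing time (a new reading comes with each control period).
- env.read_camera(name): name is "scene" or "top"; returns the picture (400x640x3 uint8, red, green, blue); there is no depth.
- env.calibration(name): a dict with "camera_matrix" (3x3 intrinsics, pixels), "rvec" (rotation vector, rad) and "tvec" (3), from world to camera coordinates, as OpenCV has them. Camera axes: x right, y down, z forward; pixel columns grow to the right and rows downward; lengths in m; the calibration is good to about 2 mm. A picture is of the moment at which its call begins. calibration takes no time and is no camera call.
- env.hand_in(): hands the job in, once; it reports no verdict.
The state is a dict: "clock": time; "joint_pos": joint angles; "qvel": joint speeds; "tau": joint torques, N m; "tcp_pos": TCP position; "orientation": TCP orientation; "wrist_force": force on the tool from outside, world axes, zero at the start; "ft_torque": the same for the moment, N m; "finger_gap": finger opening in m.
Only numpy, scipy, OpenCV 4.12 (cv2) and the standard library are available. Lean on these libraries where they do the work, as an engineer would, in place of code of your own. Each camera call takes 0.05 s, during which the arm holds its last target. There are 200 camera calls.

### The job

The three tubs with closed lids have just been filled, and the vent plug in the middle of each lid is still up. With the fingertips, lightly tap each plug down from above by some 5 mm, where it stays by itself (it need not reach its stop): the widest tub first, then the middle one, then the narrowest. Do not lift, shift or tip the tubs, press hard, or disturb the two little bottles among them.

Things in the scene. Friction and masses are not known exactly. Their poses are not given: they have to be found in the camera images.
- wide_tub: the widest closed pink tub, loose, standing upright: screw lid 98 mm across, flat lid 61 mm above the table; origin at the centre of its underside, z up. A vent plug of the same pink plastic (28 mm across) stands up from the middle of the lid; its top is 77 mm above the table when fully up
- middle_tub: the middle-width and tallest closed pink tub, loose, standing upright: screw lid 74 mm across, flat lid 82 mm above the table, raised edge 84 mm; origin at the centre of its underside, z up. A vent plug of the same pink plastic (28 mm across) stands up from the middle of the lid; its top is 101 mm above the table when fully up
- narrow_tub: the narrowest and lowest closed pink tub, loose, standing upright: screw lid 53 mm across, flat lid 44 mm above the table, raised edge 46 mm; origin at the centre of its underside, z up. A vent plug of the same pink plastic (28 mm across) stands up from the middle of the lid; its top is 63 mm above the table when fully up
- wide_tub_plug (a joint): vent plug of the wide tub: 0 = fully up, grows as it is pushed straight down, 0.010 m = fully in against a hard stop. It starts to move at about 3.5 N and takes about 6.5 N to reach the stop; friction keeps it where it is left. It starts 0 to 1 mm in. Pushed in 3.5 mm or more counts as in; half-way, 5 to 6 mm, is plenty
- middle_tub_plug (a joint): vent plug of the middle tub: 0 = fully up, grows as it is pushed straight down, 0.010 m = fully in against a hard stop. It starts to move at about 3.5 N and takes about 6.5 N to reach the stop; friction keeps it where it is left. It starts 0 to 1 mm in. Pushed in 3.5 mm or more counts as in; half-way, 5 to 6 mm, is plenty
- narrow_tub_plug (a joint): vent plug of the narrow tub: 0 = fully up, grows as it is pushed straight down, 0.010 m = fully in against a hard stop. It starts to move at about 3.5 N and takes about 6.5 N to reach the stop; friction keeps it where it is left. It starts 0 to 1 mm in. Pushed in 3.5 mm or more counts as in; half-way, 5 to 6 mm, is plenty
- wide_tub_plug_top (a point): centre of the flat top face of the wide tub's vent plug (28 mm across), moves down with the plug; with the plug fully in, this face is still 5 mm or more above the lid, so fingertips may overhang it
- middle_tub_plug_top (a point): centre of the flat top face of the middle tub's vent plug (28 mm across), moves down with the plug; with the plug fully in, this face is still 5 mm or more above the lid, so fingertips may overhang it
- narrow_tub_plug_top (a point): centre of the flat top face of the narrow tub's vent plug (28 mm across), moves down with the plug; with the plug fully in, this face is still 5 mm or more above the lid, so fingertips may overhang it
- dye_bottle: bystander: brown bottle with black cap, 42 mm across, 85 mm high, loose and upright between the tubs; origin at the centre of its underside
- drop_bottle: bystander: dark bottle with white cap, 30 mm across, 62 mm high, loose and upright between the tubs; origin at the centre of its underside
Mind the look-alikes: they are no part of the job. What is shaped like the middle_tub but purple or turquoise is not meant.

How it is judged:
On the way, in this order (a step that is already met when the one before it is completed fails the run):
1. the widest tub's plug is in, the other two still up (value of joint wide_tub_plug above 0.0035 m and value of joint middle_tub_plug below 0.0045 m and value of joint narrow_tub_plug below 0.0025 m), for 0.1 s.
2. then the middle tub's plug is in, the narrowest still up (value of joint each of wide_tub_plug, middle_tub_plug above 0.0035 m and value of joint narrow_tub_plug below 0.0045 m), for 0.1 s.
3. then the narrowest tub's plug is in (value of joint each of wide_tub_plug, middle_tub_plug, narrow_tub_plug above 0.0035 m), for 0.1 s.
At the end, for the whole second after the job is handed in: all three vent plugs at least 3.5 mm in; every tub upright (within 0.1 rad), at rest and within 20 mm of where it stood; both bottles within 20 mm of where they stood (all of step 3 and distance of each of wide_tub, middle_tub, narrow_tub, dye_bottle, drop_bottle from where it was at the start of the episode below 0.02 m and angle between each of wide_tub, middle_tub, narrow_tub's own z axis and vertical below 0.1 rad and linear speed of each of wide_tub, middle_tub, narrow_tub below 0.02 m/s); the robot touches nothing.
It fails at once if a plug is pushed in before its turn (more than 2.5 mm in while a wider tub's plug is not yet 3.5 mm in) ((value of joint middle_tub_plug above 0.0045 m and value of joint wide_tub_plug below 0.0035 m) or (value of joint narrow_tub_plug above 0.0025 m and value of joint middle_tub_plug below 0.0035 m) or (value of joint narrow_tub_plug above 0.0025 m and value of joint wide_tub_plug below 0.0035 m)).
It fails at once if a tub is pressed hard (more than 45 N) (contact force between the fingers and wide_tub above 45 N or contact force between the fingers and middle_tub above 45 N or contact force between the fingers and narrow_tub above 45 N).
It fails at once if a tub is pressed with the arm or the gripper's body instead of the fingers (contact force between the arm and wide_tub above 3 N or contact force between the arm and middle_tub above 3 N or contact force between the arm and narrow_tub above 3 N).
It fails at once if a tub is lifted, shifted by more than 20 mm or tipped by more than 0.2 rad (distance of any of wide_tub, middle_tub, narrow_tub from where it was at the start of the episode above 0.02 m or height (world z) of any of wide_tub, middle_tub, narrow_tub above 0.008 m or angle between any of wide_tub, middle_tub, narrow_tub's own z axis and vertical above 0.2 rad).
It fails at once if a bottle is shifted by more than 20 mm or tipped (distance of any of dye_bottle, drop_bottle from where it was at the start of the episode above 0.02 m or angle between any of dye_bottle, drop_bottle's own z axis and vertical above 0.3 rad).
It also fails if it takes over 48 s, if anything falls off the work surface, if the arm or the gripper's body presses on something with over 40 N, if the wrist force passes 120 N, or if a joint passes its speed limit or range.

## Working session

There is one attempt and no reset: what is moved stays moved. The work goes in short steps, Python scripts to look and compute and a tool call to move; the robot and the scene stay as the last step left them, time stands still between calls to the robot, and variables do not carry over. Pictures are saved under pics/ and viewed, about 8 in all and at most 12, crops included, and the job is handed in when it is done.

Besides the shell and the picture viewer there is one more tool, called as name(argument=value, ...) on one line, values as JSON. carry_out: Moves the arm, as the interface text tells. Its arguments: {"type":"object","properties":{"moves":{"type":"array"},"squeeze":{"type":"number"}},"required":["moves"]}

```bash
mkdir -p pics
python3 - <<'E'
from workcell import env
import cv2
for n in("scene","top"):
    im=env.read_camera(n); cv2.imwrite(f"pics/{n}0.png",im[:,:,::-1])
    c=env.calibration(n); print(n,c)
print(env.get_state(), env.tip_reach)
E
```

```text
scene {'camera_matrix': array([[511.89255958,   0.        , 327.07158328],
       [  0.        , 511.89255958, 201.71025563],
       [  0.        ,   0.        ,   1.        ]]), 'rvec': array([ 0.63657462, -2.69421065,  1.06379717]), 'tvec': array([0.42080747, 0.17683439, 1.00791493])}
top {'camera_matrix': array([[417.31595249,   0.        , 320.02738315],
       [  0.        , 417.31595249, 193.20360986],
       [  0.        ,   0.        ,   1.        ]]), 'rvec': array([ 2.15079076, -2.16152905,  0.16629647]), 'tvec': array([0.03467686, 0.42893793, 0.88501504])}
{'clock': 0.1, 'joint_pos': array([-1.47557352e+00,  3.13947787e-01,  4.51008846e-02,  1.30361506e+00,
        2.84251848e-05,  1.43117454e+00]), 'qvel': array([-0.0007253 , -0.00173698,  0.00414053, -0.00072784,  0.00077165,
       -0.00136271]), 'tau': array([ 4.02188729e-03, -4.81720054e+01,  2.99246407e+01,  1.26389277e-02,
       -9.96293011e-05, -1.70967428e-05]), 'tcp_pos': array([ 0.13374225, -0.55877915,  0.24148864]), 'orientation': array([-6.11640926e-04,  7.85076738e-01, -6.19397951e-01, -5.65402285e-04]), 'wrist_force': array([ 0.47227309, -0.61365234, -0.05965898]), 'ft_torque': array([ 0.02230224, -0.0175628 ,  0.04496785]), 'finger_gap': 0.08527631894062189} 0.011
```

View pics/top0.png

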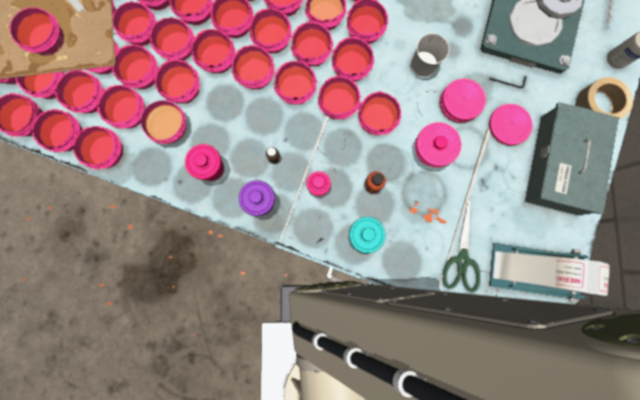

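View pics/scene0.png

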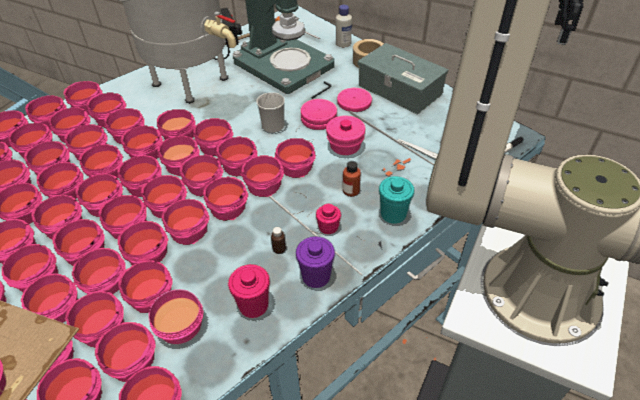

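Top view candidates, closed and pink with a plug:
- Wide tub at (438,145).
- Middle tub at (203,162).
- Narrow tub at (318,183).

Look-alikes:
- Purple tub at (257,198) and turquoise tub at (367,235).
- Loose flat lids without plugs at (463,100) and (511,124).
- Open tubs at upper left.

The bottles are at (272,155) for the drop bottle and (375,182) for the dye bottle. Scene view pixels are about (346,125) for the wide plug, (249,272) for the middle and (328,212) for the narrow.

```bash
cat > h.py <<'E'
import cv2,numpy as np
from workcell import env
def ray(n,uv):
    c=env.calibration(n);R=cv2.Rodrigues(c["rvec"])[0];t=np.ravel(c["tvec"])
    p=cv2.undistortPoints(np.array([[uv]],float),c["camera_matrix"],None)[0,0]
    return -R.T@t, R.T@np.array([p[0],p[1],1.])
def onz(n,uv,z):
    o,d=ray(n,uv);return o+d*(z-o[2])/d[2]
def proj(n,P):
    c=env.calibration(n);return cv2.projectPoints(np.array([P],float),c["rvec"],c["tvec"],c["camera_matrix"],None)[0][0,0]
E
cat > m.py <<'E'
from h import *
T={"wide":((438,145),(346,125),.077,.061,.049),"middle":((203,162),(249,272),.101,.084,.037),"narrow":((318,183),(328,212),.063,.046,.0265)}
tiles=[]
for k,(a,b,z,zl,r) in T.items():
    row=[]
    for n,c in(("top",a),("scene",b)):
        im=cv2.imread(f"pics/{n}0.png");s=8
        w=30 if n=="top" else 30
        cr=im[c[1]-25:c[1]+25,c[0]-30:c[0]+30]
        big=cv2.resize(cr,None,fx=s,fy=s,interpolation=cv2.INTER_CUBIC)
        if n=="top":
            hsv=cv2.cvtColor(big,cv2.COLOR_BGR2HSV);m=((hsv[...,0]>160)&(hsv[...,1]>120)).astype(np.uint8)
            cs=max(cv2.findContours(m,0,1)[0],key=cv2.contourArea)
            (x,y),rad=cv2.minEnclosingCircle(cs);uv=np.array([x,y])/s+[c[0]-30,c[1]-25]
            P=onz(n,uv,zl);print(k,"blob uv",uv,"r px",rad/s,"->",P.round(4))
            g=cv2.GaussianBlur(big[...,1],(0,0),4)
            f=417/(onz(n,uv,z)-ray(n,uv)[0])[2]*-1
            rp=.014*f*s
            h=cv2.HoughCircles(g,cv2.HOUGH_GRADIENT_ALT,1.5,5,param1=40,param2=.3,minRadius=int(rp*.75),maxRadius=int(rp*1.3))
            if h is not None:
                for q in h[0][:3]:
                    u=q[:2]/s+[c[0]-30,c[1]-25];print("  plug",u,q[2]/rp,onz(n,u,z).round(4))
                    cv2.circle(big,(int(q[0]),int(q[1])),int(q[2]),(0,255,0),1)
            Pt=P
        row.append(big[:, :400] if 0 else cv2.resize(big,(384,196*0+320)))
        if n=="scene":
            print("  scene proj of plug from blob",proj(n,[Pt[0],Pt[1],z]).round(1))
    tiles.append(np.hstack(row))
for k,uv in(("drop",(272,153)),("dye",(375,181))): print(k,onz("top",uv,.06 if k=="drop" else .085).round(3))
cv2.imwrite("pics/crop1.png",cv2.resize(np.vstack(tiles),(480,600)))
E
python3 m.py
```

```text
wide blob uv [437.91018677 145.45107269] r px 23.171964645385742 -> [ 0.5278 -0.2222  0.061 ]
  scene proj of plug from blob [347.  123.1]
middle blob uv [204.858778   163.57215118] r px 20.19851303100586 -> [0.4844 0.2717 0.084 ]
  scene proj of plug from blob [252.1 273. ]
narrow blob uv [318.55747604 183.78987122] r px 12.320987701416016 -> [0.4473 0.0358 0.046 ]
  scene proj of plug from blob [329.3 207.4]
drop [0.512 0.135 0.06 ]
dye [ 0.446 -0.081  0.085]
```

View pics/crop1.png

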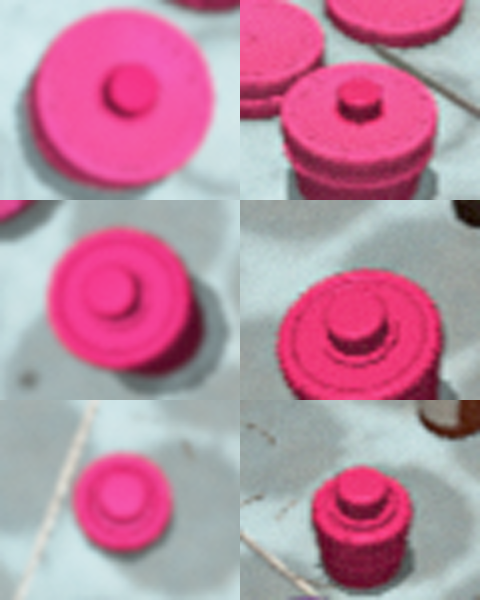

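The crops confirm the choice: all three are pink, with a raised plug in the lid. Plug-top pixels, top view then scene view:
- Wide: (441.2,142.3) and (346,122).
- Middle: (201,160) and (248.2,276.5).
- Narrow: (318.5,182.3) and (328.7,207.5).

Next I triangulate them and compare the heights.

Run:
```python
from h import *
D={"wide":((441.2,142.3),(346,122),.077),"middle":((201,160),(248.2,276.5),.101),"narrow":((318.5,182.3),(328.7,207.5),.063),"dye":((375,181),(351,167),.085),"drop":((272,153),(278,232),.062)}
for k,(a,b,z) in D.items():
    o,d=ray("top",a);p,e=ray("scene",b)
    s=np.linalg.lstsq(np.c_[d,-e],p-o,rcond=None)[0]
    A=o+d*s[0];B=p+e*s[1]
    print(k,"tri",((A+B)/2).round(4),"gap",np.linalg.norm(A-B).round(4),"top@z",onz("top",a,z).round(4),"scene@z",onz("scene",b,z).round(4), "r",np.hypot(*onz("top",a,z)[:2]).round(3))
from scipy.spatial.transform import Rotation as R
s=env.get_state();q=s["orientation"];print(R.from_quat(q,scalar_first=True).as_matrix().round(3))
```

```text
wide tri [ 0.5309 -0.2242  0.0778] gap 0.0012 top@z [ 0.5305 -0.2246  0.077 ] scene@z [ 0.532  -0.2251  0.077 ] r 0.576
middle tri [0.49   0.2773 0.0938] gap 0.0003 top@z [0.4882 0.2753 0.101 ] scene@z [0.4867 0.2812 0.101 ] r 0.56
narrow tri [0.4482 0.0363 0.0627] gap 0.0008 top@z [0.4478 0.0361 0.063 ] scene@z [0.4485 0.0366 0.063 ] r 0.449
dye tri [ 0.4492 -0.0806  0.0808] gap 0.0043 top@z [ 0.4464 -0.0806  0.085 ] scene@z [ 0.4496 -0.0761  0.085 ] r 0.454
drop tri [0.514  0.1362 0.0543] gap 0.0008 top@z [0.5118 0.1352 0.062 ] scene@z [0.5106 0.1415 0.062 ] r 0.529
[[ 0.233 -0.973 -0.   ]
 [-0.973 -0.233  0.002]
 [-0.002 -0.    -1.   ]]
```

Targets are wide (0.531,-0.225), middle (0.488,0.276) and narrow (0.448,0.036). The heights agree with the given ones, apart from the middle plug's rough scene-view pixel. First I shut the gripper and turn it so tool x lies along world x. That also keeps the last joint in range.

carry_out(moves=[-1,0,0,0,0,0,-10,-1,0,0,0,0,0,-10,-1,0,0,0,0,0,-10,-1,0,0,0,0,0,-10,-1,0,0,0,0,0,-10], squeeze=20)

```text
clock: 0.72
tcp_pos: [0.1336, -0.5571, 0.2386]
orientation: [-0.004, 0.976, -0.216, -0.001]
wrist_force: [0.4, -0.4, 0.1]
finger_gap: 0.0
```

carry_out(moves=[-1,0,0,0,0,0,-10,-1,0,0,0,0,0,-10,-1,0,0,0,0,0,-6.5,-1,0,0,0,0,0,0,-1,0,0,0,0,0,0])

```text
clock: 1.35
tcp_pos: [0.1334, -0.5556, 0.2361]
orientation: [-0.006, 1.0, 0.02, -0.0]
wrist_force: [0.3, -1.4, 0.9]
finger_gap: -0.0002
```

carry_out(moves=[-1,0.04,-0.033,0,-0.7,0,2.3,-1,0.04,-0.033,0,0,0,0,-1,0.04,-0.033,0,0,0,0,-1,0.04,-0.033,0,0,0,0,-1,0.04,-0.033,0,0,0,0])

```text
clock: 1.98
tcp_pos: [0.3356, -0.3888, 0.2353]
orientation: [0.0, 1.0, -0.009, -0.0]
wrist_force: [-0.2, -1.3, 0.2]
finger_gap: 0.0002
```

carry_out(moves=[-1,0.04,-0.033,0,0,0,0,-1,0.04,-0.033,0,0,0,0,-1,0.04,-0.033,0,0,0,0,-1,0.03,-0.025,0,0,0,0,-1,0.01,-0.01,0,0,0,0])

```text
clock: 2.6
tcp_pos: [0.505, -0.2513, 0.2354]
orientation: [0.001, 1.0, -0.011, 0.0]
wrist_force: [0.5, -0.2, 0.8]
finger_gap: 0.0001
```

carry_out(moves=[-1,0.026,-0.0265,0,0,0,-1.2,-1,0,0,0.04,0,0,0,-1,0,0,0.04,0,0,0,-1,0,0,0.03,0,0,0,-1,0,0,0,0,0,0])

```text
clock: 3.22
tcp_pos: [0.5319, -0.2263, 0.1232]
orientation: [0.002, 1.0, -0.003, 0.0]
wrist_force: [-0.2, 0.7, 0.3]
finger_gap: -0.0001
```

Run:
```python
from h import *
t=env.read_camera("top")[:,:,::-1];s=env.read_camera("scene")[:,:,::-1]
S=env.get_state();print(S["tcp_pos"],S["wrist_force"])
cr=lambda im,c:cv2.resize(im[c[1]-35:c[1]+35,c[0]-40:c[0]+40],None,fx=5,fy=5,interpolation=cv2.INTER_CUBIC)
cv2.imwrite("pics/w1.png",np.hstack([cr(t,(438,145)),cr(s,(346,115))]))
```

```text
[ 0.53389329 -0.22733545  0.12613765] [ 0.34270034  0.57642198 -0.54075366]
```

View pics/w1.png

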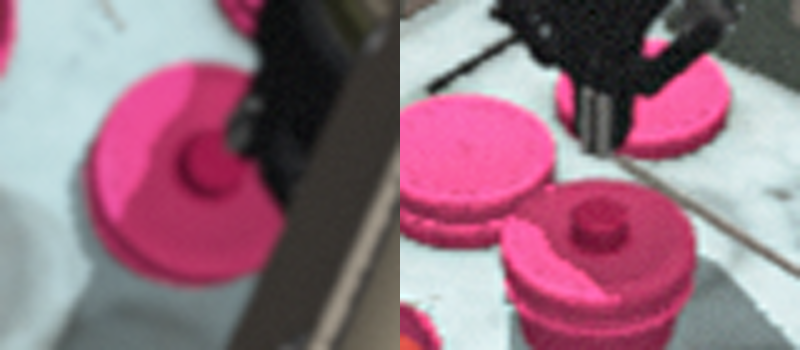

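The tip is at scene (345.6,110.4), just above the plug at (345.7,125). I compare it with the expected projection.

Run:
```python
from h import *
S=env.get_state();p=S["tcp_pos"];print(p,S["wrist_force"]);print(proj("scene",p-[0,0,.011]),proj("top",p-[0,0,.011]),proj("scene",[.531,-.225,.077]))
```

```text
[ 0.53389329 -0.22733545  0.12613765] [ 0.34270034  0.57642198 -0.54075366]
[346.02288342 108.58840992] [448.13296904 135.82855324] [346.35913684 122.13524168]
```

carry_out(moves=[-1,-0.002,-0.002,0.015,0,0,0,-1,0,0,0.01,0,0,0,-1,0,0,0,0,0,0,-1,0,0,0,0,0,0,-1,0,0,0,0,0,0])

```text
clock: 3.95
tcp_pos: [0.534, -0.2271, 0.1035]
orientation: [0.005, 1.0, -0.004, 0.006]
wrist_force: [-0.5, 0.5, 0.2]
finger_gap: 0.0002
```

carry_out(moves=[-1,-0.003,-0.002,0.006,0.6,-0.7,-0.4,-1,0,0,0.003,0,0,0,-1,0,0,0.002,0,0,0,-1,0,0,0.002,0,0,0,-1,0,0,0,0,0,0])

```text
clock: 4.58
tcp_pos: [0.531, -0.2251, 0.0896]
orientation: [-0.001, 1.0, 0.0, -0.001]
wrist_force: [0.2, -0.2, 0.1]
finger_gap: -0.0
```

carry_out(moves=[-1,0,0,0.001,0,0,0,-1,0,0,0.001,0,0,0,-1,0,0,0.001,0,0,0,-1,0,0,0.001,0,0,0,-1,0,0,0,0,0,0])

```text
clock: 5.2
tcp_pos: [0.5313, -0.2252, 0.0863]
orientation: [-0.0, 1.0, 0.0, -0.0]
wrist_force: [-0.0, -0.2, 0.7]
finger_gap: -0.0001
```

carry_out(moves=[-1,0,0,0.001,0,0,0,-1,0,0,0.001,0,0,0,-1,0,0,0.001,0,0,0,-1,0,0,0.001,0,0,0,-1,0,0,0.001,0,0,0])

```text
clock: 5.82
tcp_pos: [0.5313, -0.2252, 0.082]
orientation: [-0.0, 1.0, 0.0, -0.0]
wrist_force: [-1.8, 1.1, 5.4]
finger_gap: 0.0004
```

At 5.4 N and TCP z 0.082 the plug is about 6 mm in by height. I retreat and check it.

carry_out(moves=[-1,0,0,-0.005,0,0,0,-1,0,0,-0.03,0,0,0,-1,0,0,-0.05,0,0,0,-1,0,-0.05,-0.01,0,0,0,-1,-0.004,-0.05,0,0,0,0])

```text
clock: 6.45
tcp_pos: [0.5284, -0.1265, 0.1781]
orientation: [-0.001, 1.0, -0.003, -0.0]
wrist_force: [-0.1, -0.4, -0.5]
finger_gap: -0.0003
```

carry_out(moves=[-1,-0.004,-0.05,0,0,0,0,-1,-0.004,-0.05,0,0,0,0,-1,-0.004,-0.05,0,0,0,0,-1,-0.005,-0.05,0,0,0,0,-1,-0.005,-0.05,0,0,0,0])

```text
clock: 7.08
tcp_pos: [0.5085, 0.1307, 0.1789]
orientation: [-0.0, 1.0, -0.004, 0.002]
wrist_force: [0.6, 0.1, 0.4]
finger_gap: -0.0003
```

Run:
```python
from h import *
s=env.read_camera("scene")[:,:,::-1];t=env.read_camera("top")[:,:,::-1];s0=cv2.imread("pics/scene0.png");t0=cv2.imread("pics/top0.png")
S=env.get_state();print(S["clock"],S["tcp_pos"],S["orientation"].round(4),S["joint_pos"].round(2))
cr=lambda im,c:cv2.resize(im[c[1]-30:c[1]+30,c[0]-40:c[0]+40],None,fx=5,fy=5,interpolation=cv2.INTER_CUBIC)
cv2.imwrite("pics/w2.png",np.vstack([np.hstack([cr(s0,(346,130)),cr(s,(346,130))]),np.hstack([cr(t0,(438,145)),cr(t,(438,145))])]))
```

```text
7.175 [0.5077556  0.13330438 0.17876954] [-0.0012  1.     -0.0012  0.0016] [ 0.1   0.24 -0.21  1.12  0.    1.68]
```

View pics/w2.png

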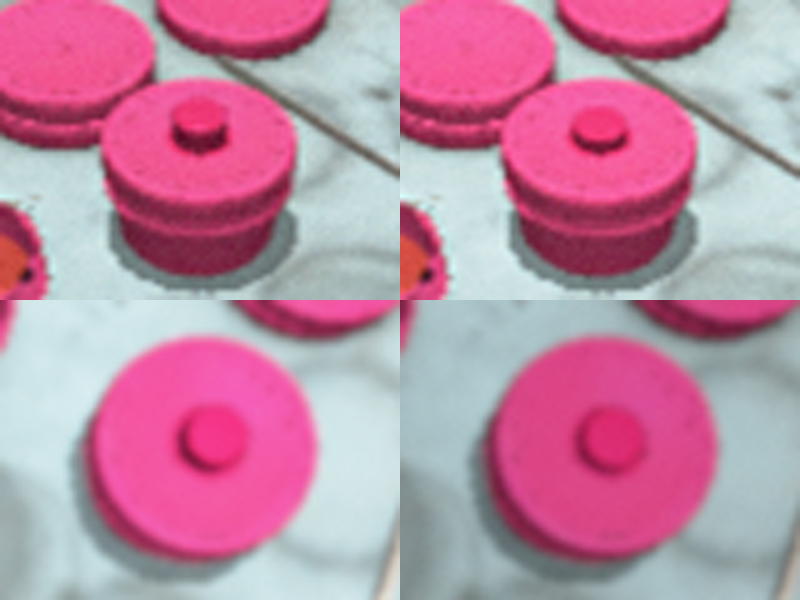

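The wide plug is lowered by about 5–6 mm (scene plug top moved down about 2 px) and the tub has not moved. The lid-rim centre of the middle tub agrees with (0.488,0.276), so I go there.

carry_out(moves=[-1,-0.007,-0.05,0,0,0,0,-1,-0.007,-0.05,0,0,0,0,-1,-0.006,-0.04,0,0,0,0,-1,0,0,0,0,0,0,-1,0,0,0.02,0,0,0])

```text
clock: 7.8
tcp_pos: [0.4908, 0.2761, 0.1594]
orientation: [-0.001, 1.0, -0.002, 0.004]
wrist_force: [-0.0, 0.7, 0.1]
finger_gap: -0.0
```

carry_out(moves=[-1,-0.0025,0,0.015,0,-0.5,0,-1,0,0,0.012,0,0,0,-1,0,0,0.005,0,0,0,-1,0,0,0,0,0,0,-1,0,0,0,0,0,0])

```text
clock: 8.43
tcp_pos: [0.4886, 0.2726, 0.1246]
orientation: [-0.0, 1.0, -0.004, -0.002]
wrist_force: [-0.5, 0.4, 0.1]
finger_gap: 0.0002
```

Run:
```python
from h import *
s=env.read_camera("scene")[:,:,::-1];t=env.read_camera("top")[:,:,::-1]
S=env.get_state();p=S["tcp_pos"];print(S["clock"],p,S["orientation"].round(4),proj("scene",p-[0,0,.011]),proj("scene",[.488,.276,.101]))
cr=lambda im,c:cv2.resize(im[c[1]-35:c[1]+35,c[0]-40:c[0]+40],None,fx=5,fy=5,interpolation=cv2.INTER_CUBIC)
cv2.imwrite("pics/m1.png",np.hstack([cr(t,(203,162)),cr(s,(249,272))]))
```

```text
8.525 [0.48866239 0.2727262  0.12471051] [-2.0e-04  1.0e+00 -3.6e-03 -1.8e-03] [248.99036162 268.42047432] [249.14386525 274.06702146]
```

View pics/m1.png

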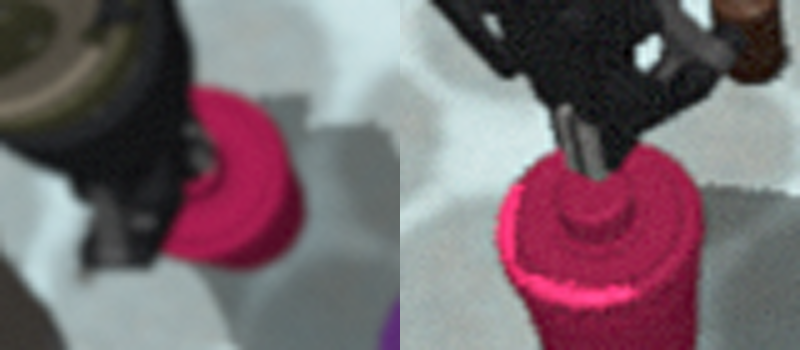

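The middle plug sits directly below the tip, at scene (248,276). The two views put y between 0.276 and 0.281, so I use 0.2775, well within the 14 mm plug radius.

carry_out(moves=[-1,-0.001,-0.005,0.005,0,0.2,-0.4,-1,0,0,0.003,0,0,0,-1,0,0,0.002,0,0,0,-1,0,0,0.001,0,0,0,-1,0,0,0,0,0,0])

```text
clock: 9.15
tcp_pos: [0.4877, 0.2786, 0.1135]
orientation: [-0.0, 1.0, 0.001, 0.001]
wrist_force: [0.2, -0.5, 0.2]
finger_gap: -0.0003
```

carry_out(moves=[-1,0,0,0.001,0,0,0,-1,0,0,0.001,0,0,0,-1,0,0,0.001,0,0,0,-1,0,0,0.001,0,0,0,-1,0,0,0,0,0,0])

```text
clock: 9.78
tcp_pos: [0.4879, 0.2786, 0.1104]
orientation: [-0.001, 1.0, 0.0, 0.001]
wrist_force: [-0.7, -0.4, 0.8]
finger_gap: 0.0002
```

carry_out(moves=[-1,0,0,0.001,0,0,0,-1,0,0,0.001,0,0,0,-1,0,0,0.001,0,0,0,-1,0,0,0.001,0,0,0,-1,0,0,0.001,0,0,0])

```text
clock: 10.4
tcp_pos: [0.488, 0.2786, 0.1058]
orientation: [-0.001, 1.0, 0.0, 0.001]
wrist_force: [-1.8, -0.9, 4.4]
finger_gap: -0.0
```

carry_out(moves=[-1,0,0,-0.005,0,0,0,-1,0,0,-0.03,0,0,0,-1,0,0,-0.04,0,0,0,-1,-0.008,0.05,0,0,0,0,-1,-0.008,0.05,0,0,0,0])

```text
clock: 11.02
tcp_pos: [0.4732, 0.179, 0.1814]
orientation: [-0.0, 1.0, 0.003, 0.002]
wrist_force: [1.2, 0.1, -0.4]
finger_gap: 0.0
```

carry_out(moves=[-1,-0.008,0.05,0,0,0,0,-1,-0.008,0.05,0,0,0,0,-1,-0.008,0.04,0,0,0,0,-1,0,0,0,0,0,0,-1,0,0,0,0,0,0])

```text
clock: 11.65
tcp_pos: [0.4501, 0.0323, 0.1816]
orientation: [-0.0, 1.0, 0.001, 0.003]
wrist_force: [0.3, 0.4, 0.1]
finger_gap: 0.0001
```

Run:
```python
from h import *
s=env.read_camera("scene")[:,:,::-1];t=env.read_camera("top")[:,:,::-1];s0=cv2.imread("pics/scene0.png");t0=cv2.imread("pics/top0.png")
S=env.get_state();print(S["clock"],S["tcp_pos"],S["orientation"].round(4),S["wrist_force"])
cr=lambda im,c:cv2.resize(im[c[1]-30:c[1]+30,c[0]-40:c[0]+40],None,fx=5,fy=5,interpolation=cv2.INTER_CUBIC)
cv2.imwrite("pics/m2.png",np.vstack([np.hstack([cr(s0,(249,280)),cr(s,(249,280))]),np.hstack([cr(t0,(203,162)),cr(t,(203,162))])]))
```

```text
11.75 [0.45008828 0.03293263 0.18155155] [-2.0e-04  1.0e+00  1.9e-03  3.3e-03] [-0.10331096 -0.32712495 -0.3012257 ]
```

View pics/m2.png

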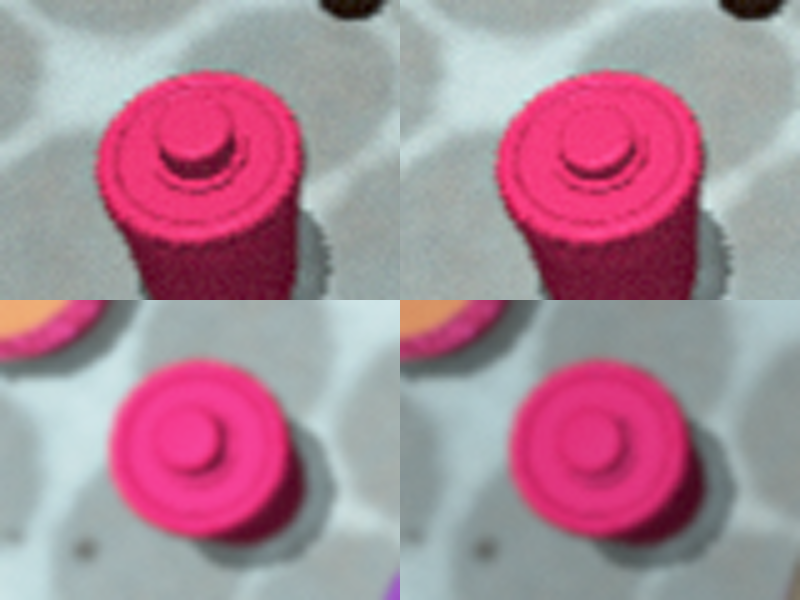

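The middle plug is clearly lowered by about 5 mm (its visible side wall nearly halved) and the tub has not moved. Now the narrow one.

carry_out(moves=[-1,-0.002,-0.003,0.03,0,-0.4,0,-1,0,0,0.03,0,0,0,-1,0,0,0.02,0,0,0,-1,0,0,0.006,0,0,0,-1,0,0,0,0,0,0])

```text
clock: 12.38
tcp_pos: [0.4504, 0.0411, 0.0939]
orientation: [-0.0, 1.0, 0.007, 0.001]
wrist_force: [-0.2, -0.0, 1.2]
finger_gap: -0.0
```

carry_out(moves=[-1,-0.002,0.005,0.006,0,0,0.8,-1,0,0,0.004,0,0,0,-1,0,0,0.003,0,0,0,-1,0,0,0.002,0,0,0,-1,0,0,0,0,0,0])

```text
clock: 13.0
tcp_pos: [0.4502, 0.0357, 0.08]
orientation: [-0.0, 1.0, -0.001, 0.003]
wrist_force: [-0.3, 0.5, -0.2]
finger_gap: 0.0002
```

carry_out(moves=[-1,0,0,0.001,0,0,0,-1,0,0,0.001,0,0,0,-1,0,0,0.001,0,0,0,-1,0,0,0.001,0,0,0,-1,0,0,0,0,0,0])

```text
clock: 13.62
tcp_pos: [0.4504, 0.0357, 0.076]
orientation: [-0.0, 1.0, -0.001, 0.003]
wrist_force: [-0.2, 0.1, -0.3]
finger_gap: -0.0002
```

carry_out(moves=[-1,-0.002,0,0.001,0,0,0,-1,0,0,0.001,0,0,0,-1,0,0,0.001,0,0,0,-1,0,0,0.001,0,0,0,-1,0,0,0.001,0,0,0])

```text
clock: 14.25
tcp_pos: [0.4483, 0.0357, 0.0713]
orientation: [-0.0, 1.0, -0.0, 0.003]
wrist_force: [-2.1, -0.3, 5.4]
finger_gap: 0.0
```

carry_out(moves=[-1,0,0,0.001,0,0,0,-1,0,0,0.001,0,0,0,-1,0,0,0.001,0,0,0,-1,0,0,0,0,0,0,-1,0,0,0,0,0,0])

```text
clock: 14.88
tcp_pos: [0.4482, 0.0358, 0.0683]
orientation: [-0.0, 1.0, -0.0, 0.003]
wrist_force: [-1.0, 0.6, 4.5]
finger_gap: 0.0001
```

Depth is about 5.7 mm. I lift and move clear toward −y to get an unobstructed view.

carry_out(moves=[-1,0,0,-0.005,0,0,0,-1,0,0,-0.03,0,0,0,-1,0,0,-0.05,0,0,0,-1,0,0,-0.04,0,0,0,-1,0,0.05,0,0,0,0])

```text
clock: 15.5
tcp_pos: [0.4474, -0.0132, 0.1965]
orientation: [-0.0, 1.0, 0.002, 0.003]
wrist_force: [0.7, -0.2, 0.0]
finger_gap: -0.0002
```

carry_out(moves=[-1,0,0.05,0,0,0,0,-1,0,0.05,0,0,0,0,-1,0,0.05,0,0,0,0,-1,0,0.04,0,0,0,0,-1,0,0,0,0,0,0])

```text
clock: 16.12
tcp_pos: [0.4499, -0.2118, 0.1982]
orientation: [0.001, 1.0, 0.002, 0.006]
wrist_force: [-0.7, -0.2, 0.1]
finger_gap: -0.0
```

Run:
```python
from h import *
s=env.read_camera("scene")[:,:,::-1];t=env.read_camera("top")[:,:,::-1];s0=cv2.imread("pics/scene0.png");t0=cv2.imread("pics/top0.png")
S=env.get_state();print(S["clock"],S["tcp_pos"],S["wrist_force"],abs(S["qvel"]).max())
cr=lambda im,c:cv2.resize(im[c[1]-50:c[1]+50,c[0]-65:c[0]+65],None,fx=3,fy=3,interpolation=cv2.INTER_CUBIC)
cv2.imwrite("pics/n2.png",np.vstack([np.hstack([cr(s0,(320,205)),cr(s,(320,205))]),np.hstack([cr(t0,(323,180)),cr(t,(323,180))])]))
```

```text
16.225 [ 0.44948798 -0.2092668   0.19811722] [ 0.10049454  0.85089567 -0.2546303 ] 0.029528367217196178
```

View pics/n2.png

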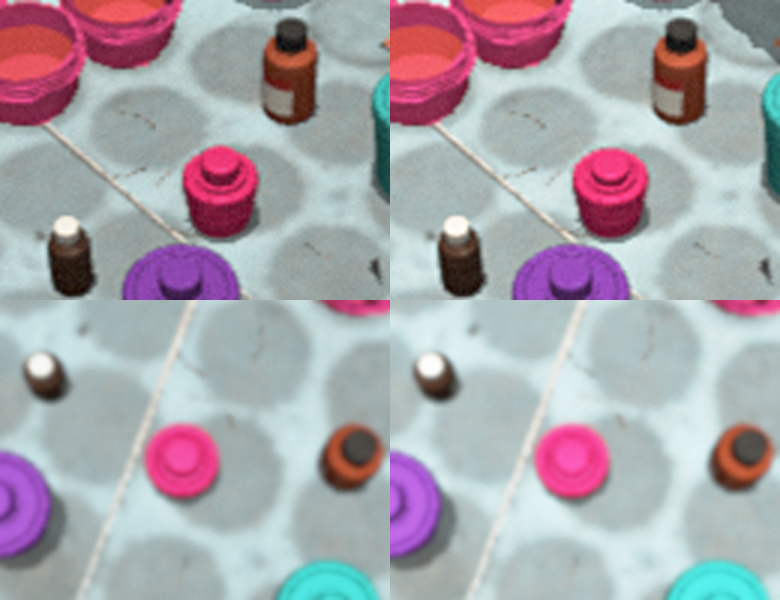

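The narrow plug is lowered, with its side wall mostly gone. The tub and both bottles are at the same pixels as at the start, and the robot is clear, so I hand in.

```bash
python3 -c "
from workcell import env
print(env.hand_in())"
```

```text
the job is handed in; nothing more can be done
None
```

I tapped the three vent plugs down with shut fingertips, in the order wide, middle, narrow, and handed the job in at about 16 s of the 48 s allowed. No verdict was reported.

- **Depth:** from the fingertip height, the plugs are about 6.0 mm (wide), 6.2 mm (middle) and 5.7 mm (narrow) in. The before/after pictures agree: each plug is visibly lower, about 5–6 mm for the wide one and about 5 mm for the middle one. For the narrow one I judged only that it is clearly lower.
- **Force:** the highest reading while pressing was about 5.4 N at the wrist, read only at the end of each call, with noise of about 1 N.
- **Disturbance:** close-ups after each press show the tubs at the same pixels as at the start. The last picture shows both bottles unmoved. The arm stood clear of everything at hand-in.
- **One disagreement:** the two camera views of the middle plug differed by about 6 mm in y (0.275 and 0.281). I pressed between them, at about 0.279, well within the plug's 14 mm radius.

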